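# Snap the retaining clip onto the pivot pin of the screen-print press arm

### The job

Take the red-handled fork tool and with its fork push the loose yellow split clip across the arm, sideways onto the groove of the pivot pin, until it snaps fully home; push gently and stop when it bottoms, because the pin is loose in its slot and must not be forced, and never touch the clip with the gripper. Then stand the fork tool upright back on its green mat and let go. Leave everything else where it is.

Things in the scene. Friction and masses are not known exactly. Their poses are not given: they have to be found in the camera images.
- fork: Clip fork: level steel blade 6 mm thick, 50 mm wide, from x = -40 to +30 mm, with an upright red handle 26 mm (x) by 18 mm (y) from 12 to 62 mm above the underside: grip across the 18 mm, about 32 mm up. About 0.18 kg, stands by itself. Origin: underside of the blade below the handle's middle; x forward to the fork, z up.
- fork_pocket (a point): Middle of the fork pocket's flat floor (the blade's front edge, 30 mm ahead of the handle's middle), at the underside; it pushes on the clip's back. Axes as the fork. Two prongs, 37 mm apart inside, reach 7 mm ahead of it and then flare to about 45 mm apart at 15 mm ahead; they hold the clip by its shoulders.
- clip: Yellow spring-steel split clip, 5 mm thick, flat on the arm, about 0.036 kg. Origin: underside, where the pin's axis will be when home; x from solid back to open mouth, z up. Back: bar from x = -20 to -8 mm, 34 mm wide; its inside (-8) stops on the pin. Jaws reach x = +7 mm, 11 mm mouth, spreading to 36 mm overall. Starts 35 to 75 mm short of the pin, mouth to it within about 0.2 rad.
- clip_back (a point): Middle of the flat outer back of the clip, at its underside, 20 mm behind the clip's origin: push here. The snap takes about 5 to 8 N on the clip (and the fork drags on the face a little), most when its origin is about 7 mm short of the pin's axis; from about 4 mm short it springs home by itself. Then it stops hard: any further push raises the force very steeply.
- pin_groove (a point): On the axis of the upright steel pin, level with the arm's top face. Above it an oiled groove 16 mm across, 7 mm high, where the clip goes, then a head 24 mm across up to 17 mm. x: along the arm, away from the robot's side, the way to push; z up. Pin is loose in a slot: at 1.5 to 2.5 N it slides along x by an unknown 0 to 22 mm, then stops hard at the slot's end.
- face_end (a point): Middle of the arm's end edge on the robot's side, on its flat top face 40 mm above the table; axes as pin_groove. The oiled face, on which clip and fork slide, is a fixed aluminium plate 100 mm wide, 150 to 172 mm long from here to the pin and about 80 mm beyond; then a screen clamp (up to 66 mm high) and a wooden screen frame.
- mat: Green mat fixed on the table, 160 mm (x) x 120 mm (y) x 3 mm thick; origin in the middle of its underside. The fork tool starts standing on it.
- spacer: small brass ring, 20 mm across, 8 mm high, lying on the arm beyond the pin; leave it alone
- ink_jar: green ink jar, 60 mm across, 75 mm high; leave it alone
- ink_can: blue can, 72 mm across, 100 mm high; leave it alone
- squeegee: wooden hand squeegee with green rubber foot, 160 x 36 x 70 mm; leave it alone
- tape_roll: yellow roll of tape lying flat, 90 mm across, 24 mm high; leave it alone
- screwdriver: screwdriver with orange handle, 190 mm long, lying on the table; leave it alone
- spanner: steel spanner, 170 mm long, lying on the table; leave it alone
Things that resemble listed ones, but are neither listed nor needed, are in the scene too. What is shaped like the fork but purple is not meant.

How it is judged:
By the outcome, as a careful person would: the job done as asked, in the order asked, and still so for the second after the job is handed in, with the robot touching nothing.
It also fails if it takes over 70 s, if anything falls off the work surface, if the arm or the gripper's body presses on something with over 40 N, if the wrist force passes 120 N, or if a joint passes its speed limit or range.

### The arm

A 7-joint arm with a two-finger parallel gripper is mounted at the origin on the work surface. World frame = base frame: x ahead of the robot, y to its left, z up, the work surface at z = 0. Lengths are in m, angles in rad, forces in N, time in s.
With the tool pointing down it reaches from about 0.4 to 0.85 m from the base axis. Payload 10.4 kg.
Tool frame: the origin (TCP) lies between the finger pads; the fingertips stand 11 mm ahead of it and the grasp point (between the pads) lies 8 mm behind it; z points along the fingers, y is the direction in which the jaws open and shut (so a half turn about z gives the same grasp; the last joint's range is limited). The gripper opens to 87 mm and grips with 3 to 60 N. Pads are 19 mm wide; open, the fingers measure 117 mm over their backs; the gripper's body (75 mm by 190 mm) begins 51 mm behind the grasp point.
Start: joints at [-0.023, 0.332, -0.065, 1.46, 0.022, 1.35, -0.088], TCP at [0.625, 0, 0.234] pointing down, gripper open.
Joint ranges: [-2.6, 2.6], [-0.5, 2.12], [-1.47, 1.34], [0.16, 2.42], [-1.27, 4.41], [0.06, 2.06], [-2.6, 2.6]. Speed limits (rad/s): [2.22, 2.22, 2.79, 2.79, 3.14, 3.14, 3.14].

### API

Orientations are given as a unit quaternion [x, y, z, w].
In Python, from bench import r, eyes gives the robot as it stands.
- The arm moves only by the shell command python3 -m inch 'ROWS' [FORCE]. ROWS is a JSON object of lists of equal length, an entry for each row: "translation": the shift along the world's x, y, z scaled (see below), a list of three; "rot": the turn, a rotation vector about the world's x, y, z scaled (see below), a list of three; "jaw": the finger opening in mm, from 0 to 87. In form: {"translation": [[tx, ty, tz], ...], "rot": [[ax, ay, az], ...], "jaw": [jaw, ...]}. A call has 1 to 20 rows; each row is the pose to reach, as a shift and turn from the pose measured when the call began; what a row does not reach only later rows make up. The controller multiplies each number of a shift by 100 mm and each number of a turn by 60 degrees. A row lasts 1/10 s, in which the tool goes at most 50 mm and 8.59 degrees, less where a joint would pass 70% of its speed; a pose out of reach is approached as far as the arm can. A call with a number of a shift or a turn outside -1 to 1 is refused whole. A call with a gripper value outside its range is refused whole. The fingers move at their own pace and stop on an object; FORCE is the grip in N (left out, the last holds). Time passes only in rows, so rows that repeat a pose let the fingers close. It gives the time, the measured TCP pose, the force and the opening at its end, in the units of the state.
- r.read_state(): the state, without advancing time (a new reading comes with each control period).
- eyes.camera(name): name is "scene" or "side" or "wrist"; returns the picture (420x560x3 uint8, blue, green, red); there is no depth.
- eyes.calibration(name): a dict with "fx", "fy", "cx", "cy" (pixels), "R" (3x3) and "t" (3): a world point X has camera coordinates R X + t; the wrist camera has in their place "hand_eye" (4x4, takes a point from camera to tool coordinates, whose origin is the TCP and whose axes are the flange's). Camera axes: x right, y down, z forward; pixel columns grow to the right and rows downward; lengths in m; the calibration is good to about 2 mm. A picture is of the moment at which its call begins: read the wrist's pose just before it. calibration takes no time and is no camera call.
- r.close_job(): hands the job in, once; it reports no verdict.
The state is a dict: "time": time; "joint_positions": joint angles; "joint_vel": joint speeds; "joint_torque": joint torques, N m; "ee_pos": TCP position; "eef_rot": TCP orientation; "ft_force": force on the tool from outside, world axes, zero at the start; "torque": the same for the moment, N m; "width": finger opening in m.
Only numpy, scipy, OpenCV 4.12 (cv2) and the standard library are available. Lean on these libraries where they do the work, as an engineer would, in place of code of your own. Each camera call takes 0.05 s, during which the arm holds its last target. There are 200 camera calls.

## Working session

There is one attempt and no reset: what is moved stays moved. The work goes in short steps, Python scripts to look and compute and a shell command to move; the robot and the scene stay as the last step left them, time stands still between calls to the robot, and variables do not carry over. Pictures are saved under pics/ and viewed, about 8 in all and at most 12, crops included, and the job is handed in when it is done.

```bash
mkdir -p pics; ls; cat > h.py <<'E'
import numpy as np, cv2
from scipy.spatial.transform import Rotation as Ro
from bench import r, eyes
def cam(name):
    s=r.read_state(); im=eyes.camera(name); c=eyes.calibration(name)
    K=np.array([[c['fx'],0,c['cx']],[0,c['fy'],c['cy']],[0,0,1]])
    if 'R' in c: R=np.array(c['R']);t=np.array(c['t'])
    else:
        T=np.eye(4);T[:3,:3]=Ro.from_quat(s['eef_rot']).as_matrix();T[:3,3]=s['ee_pos']
        M=np.linalg.inv(T@np.array(c['hand_eye']));R=M[:3,:3];t=M[:3,3]
    return im,(K,R,t)
def ray(P,uv,z):
    K,R,t=P; d=R.T@np.linalg.inv(K)@np.array([uv[0],uv[1],1.]); o=-R.T@t
    return o+d*(z-o[2])/d[2]
def proj(P,X):
    K,R,t=P; p=K@(R@np.asarray(X,float)+t); return p[:2]/p[2]
E
python3 - <<'E'
from h import *
import pickle
P={}
ims=[]
for n in ['scene','side','wrist']:
    im,p=cam(n);cv2.imwrite(f'pics/{n}0.png',im);P[n]=p;ims.append(im)
    print(n,-p[1].T@p[2])
pickle.dump(P,open('P0.pkl','wb'))
print(r.read_state())
E
```

```text
pics
scene [1.25923393 0.09385176 0.7001547 ]
side [ 0.29086167 -0.94224641  0.77926307]
wrist [0.62357008 0.08070985 0.38305199]
{'time': 0.15, 'joint_positions': array([-0.02255991,  0.33273477, -0.06470707,  1.46078382,  0.0216257 ,
        1.34989209, -0.0884927 ]), 'joint_vel': array([-0.00185017, -0.00393893, -0.00180047, -0.0034242 ,  0.00078636,
       -0.00098298, -0.00118218]), 'joint_torque': array([ 1.82067095e-03, -6.23630190e+01,  2.54254905e-02, -3.90143681e+01,
       -6.11935230e-02,  3.71907104e-02, -1.53469024e-06]), 'ee_pos': array([ 6.24704539e-01, -3.00269691e-05,  2.32914771e-01]), 'eef_rot': array([ 7.07107659e-01,  7.07105681e-01, -4.21234165e-04, -3.70346408e-04]), 'ft_force': array([ 0.06354646, -0.75097413, -0.10863531]), 'torque': array([-0.01537514, -0.03521784, -0.03470541]), 'width': 0.08679937415659023}
```

View pics/scene0.png

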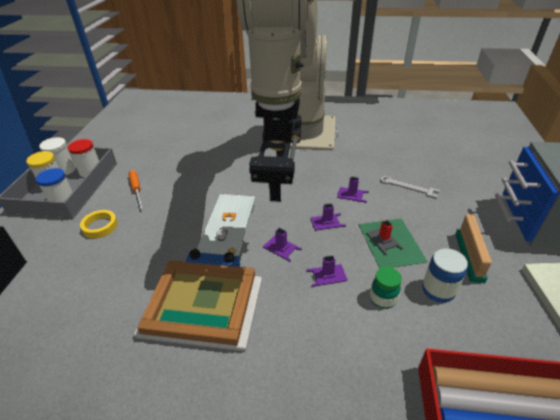

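View pics/wrist0.png

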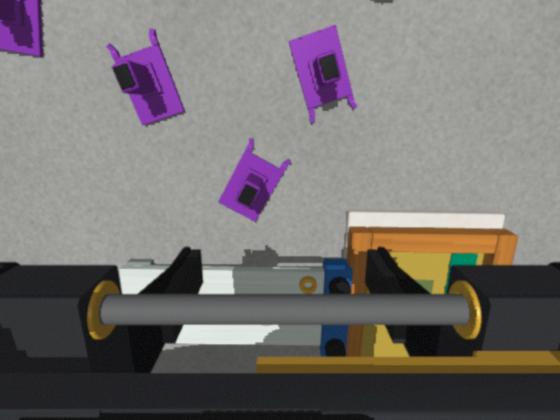

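The scene view shows one red-handled fork on the green mat (385,235). The purple lookalikes are at (353,190), (328,217), (281,243) and (327,270). The arm plate is at (230,225), with the clip at about (230,216). Next I'll enlarge both areas.

```bash
python3 - <<'E'
from h import *
import pickle
P=pickle.load(open('P0.pkl','rb'))
im=cv2.imread('pics/scene0.png'); si=cv2.imread('pics/side0.png')
a=cv2.resize(im[185:275,185:265],None,fx=5,fy=5,interpolation=cv2.INTER_CUBIC)
b=cv2.resize(im[185:275,345:425],None,fx=5,fy=5,interpolation=cv2.INTER_CUBIC)
cv2.imwrite('pics/crop1.png',np.hstack([a,b])[:600,:800])
p=P['scene']
print('fork',ray(p,(386,230),.06),'mat',ray(p,(393,242),.003))
for uv in [(230,216),(230,240),(222,196),(254,198)]: print(uv,ray(p,uv,.042), proj(P['side'],ray(p,uv,.042)))
for uv in [(386,230)]: print(proj(P['side'],ray(p,uv,.06)))
E
```

```text
fork [0.55979976 0.24581951 0.06      ] mat [0.54026005 0.27328188 0.003     ]
(230, 216) [ 0.52730181 -0.14390322  0.042     ] [308.41827096 251.30911542]
(230, 240) [ 0.61381126 -0.12432933  0.042     ] [338.90581397 240.75322313]
(222, 196) [ 0.44738224 -0.18450384  0.042     ] [280.78497322 267.84724969]
(254, 198) [ 0.44750473 -0.09503187  0.042     ] [272.9726123  244.14888764]
[284.8805844  165.98787429]
```

View pics/crop1.png

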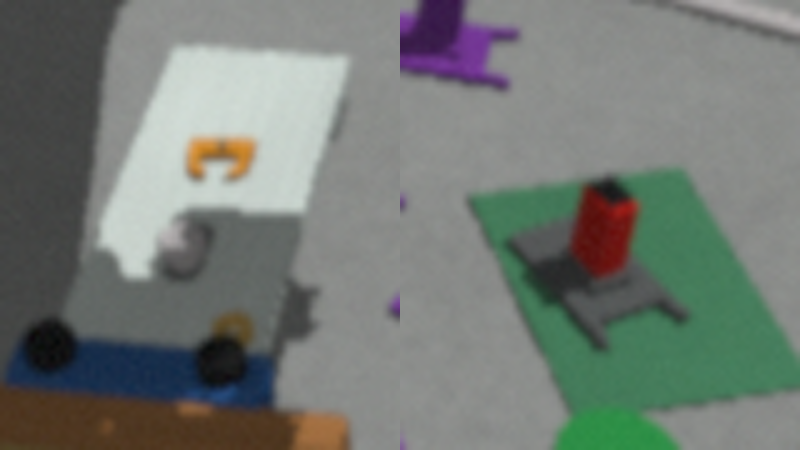

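Identity is clear: the red-handled fork is on the mat, with its prongs towards the camera. The clip is orange-yellow with its mouth facing the pin, and the brass ring lies beyond the pin. I'll take a close wrist look at the arm first.

```bash
python3 -m inch '{"translation":[[-0.2,-0.45,0],[-0.4,-0.9,0],[-0.4,-1,0],[-0.4,-1,0]],"rot":[[0,0,0],[0,0,0],[0,0,0],[0,0,0]],"jaw":[87,87,87,87]}' && python3 -m inch '{"translation":[[0,-0.45,0.3],[0,-0.9,0.3],[0,-1,0.3],[0,-1,0.3],[0,-1,0.3]],"rot":[[0,0,0],[0,0,0],[0,0,0],[0,0,0],[0,0,0]],"jaw":[87,87,87,87,87]}'
python3 - <<'E'
from h import *
import pickle
im,p=cam('wrist');cv2.imwrite('pics/w1.png',im);pickle.dump(p,open('P1.pkl','wb'))
cv2.imwrite('pics/w1b.png',im)
E
```

```text
time: 0.55
ee_pos: [0.5842, -0.1026, 0.233]
eef_rot: [0.709, 0.706, -0.001, -0.0]
ft_force: [0.1, 0.4, -0.3]
width: 0.0868
time: 1.05
ee_pos: [0.5849, -0.1997, 0.2623]
eef_rot: [0.708, 0.707, -0.0, -0.001]
ft_force: [-0.8, 0.5, -0.4]
width: 0.0868
```

View pics/w1.png

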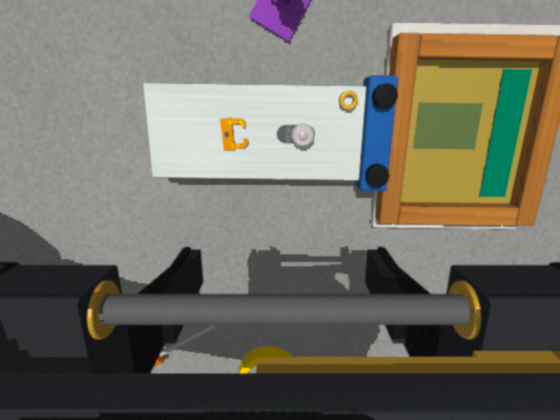

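The plate, clip (235,134), pin head (303,134) and spacer (348,100) are all visible. I'll extract the positions.

```bash
python3 - <<'E'
from h import *
import pickle
p=pickle.load(open('P1.pkl','rb')); im=cv2.imread('pics/w1.png')
hsv=cv2.cvtColor(im,cv2.COLOR_BGR2HSV)
m=((hsv[...,0]>10)&(hsv[...,0]<30)&(hsv[...,1]>150)&(hsv[...,2]>110)).astype(np.uint8)
n,l,s,c=cv2.connectedComponentsWithStats(m)
for i in range(1,n):
    if 30<s[i,4] and s[i,1]<160 and s[i,0]<370:
        pts=np.argwhere(l==i)[:,::-1].astype(np.float32)
        W=np.array([ray(p,q,.045)[:2] for q in pts]); 
        print(s[i],W.mean(0)); rect=cv2.minAreaRect((W*1000).astype(np.float32)); print('rect mm',rect)
m=((hsv[...,1]<40)&(hsv[...,2]>170)).astype(np.uint8)
n,l,s,c=cv2.connectedComponentsWithStats(m)
i=1+np.argmax(s[1:,4]*(s[1:,1]<150)); print(s[i])
hull=cv2.convexHull(np.argwhere(l==i)[:,::-1].astype(np.int32)); q=cv2.approxPolyDP(hull,4,True)[:,0]
for a in q: print(a,ray(p,a,.04))
print('pin',ray(p,(303,134),.057),ray(p,(303,134),.04))
print('slot',ray(p,(278,134),.04))
g=cv2.resize(im[70:200,140:370],None,fx=3.4,fy=3.4,interpolation=cv2.INTER_CUBIC);cv2.imwrite('pics/crop2.png',g)
E
```

```text
[340  91  17  19 171] [ 0.6506641  -0.11231924]
rect mm ((650.710205078125, -112.32781982421875), (16.64202308654785, 17.862031936645508), 2.690577983856201)
[221 118  27  32 452] [ 0.52759034 -0.14608468]
rect mm ((530.6735229492188, -145.960205078125), (25.895004272460938, 32.67363357543945), 4.141014575958252)
[  143    83   223    97 18645]
[365  88] [ 0.66867513 -0.10027563  0.04      ]
[357 179] [ 0.66629118 -0.19678543  0.04      ]
[152 175] [ 0.43589195 -0.19181936  0.04      ]
[143  83] [ 0.43777047 -0.09496154  0.04      ]
pin [ 0.60378563 -0.14581349  0.057     ] [ 0.60473188 -0.14708771  0.04      ]
slot [ 0.57764656 -0.14703941  0.04      ]
```

View pics/crop2.png

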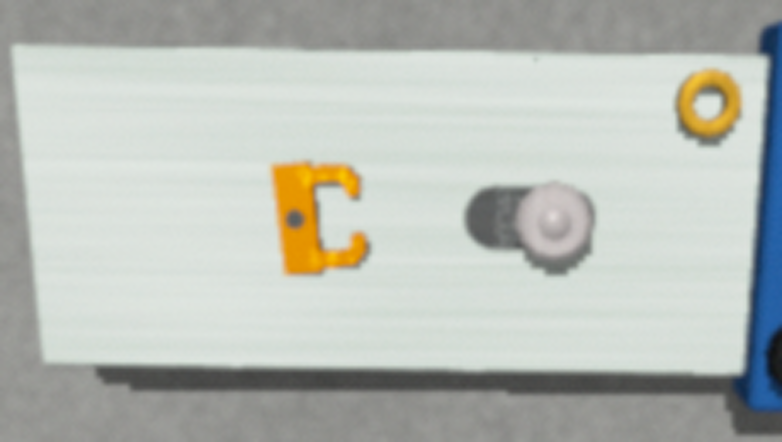

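```bash
python3 -m inch '{"translation":[[0,0.5,0],[0,1,0],[0,1,0]],"rot":[[0,0,0],[0,0,0],[0,0,0]],"jaw":[87,87,87]}' && python3 -m inch '{"translation":[[0,0.5,0],[0,1,0],[0,1,0]],"rot":[[0,0,0],[0,0,0],[0,0,0]],"jaw":[87,87,87]}' && python3 -m inch '{"translation":[[-0.1,0.5,0],[-0.2,1,0],[-0.2,1,0]],"rot":[[0,0,0],[0,0,0],[0,0,0]],"jaw":[87,87,87]}' 
python3 - <<'E'
from h import *
import pickle
im,p=cam('wrist');cv2.imwrite('pics/w2.png',im);pickle.dump(p,open('P2.pkl','wb'))
E
```

```text
time: 1.4
ee_pos: [0.5855, -0.0886, 0.2624]
eef_rot: [0.703, 0.711, 0.001, -0.002]
ft_force: [0.1, 0.2, 0.4]
width: 0.0868
time: 1.7
ee_pos: [0.5847, 0.0211, 0.2624]
eef_rot: [0.699, 0.715, 0.002, -0.004]
ft_force: [-0.5, -0.3, -0.6]
width: 0.0866
time: 2.0
ee_pos: [0.5623, 0.1297, 0.2625]
eef_rot: [0.695, 0.719, 0.003, -0.005]
ft_force: [0.2, -0.8, -0.1]
width: 0.087
```

View pics/w2.png

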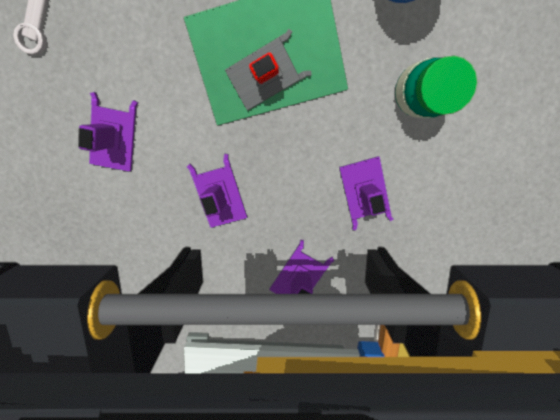

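The fork is on the mat with its handle top at (264,67) and prongs pointing right and up, about (290,35) and (308,76). I'll measure it along with the clip's back corners.

```bash
python3 - <<'E'
from h import *
import pickle
p=pickle.load(open('P1.pkl','rb')); im=cv2.imread('pics/w1.png')
A=ray(p,(220.9,118.5),.045)[:2];B=ray(p,(224.4,150.3),.045)[:2]
print('clip back',A,B,(A+B)/2,'len',np.linalg.norm(A-B),'yaw',np.arctan2((A-B)[1],(A-B)[0])-np.pi/2)
# arm edge mask consistency
p=pickle.load(open('P2.pkl','rb')); im=cv2.imread('pics/w2.png').astype(int)
b,g,rr=im[...,0],im[...,1],im[...,2]
red=(rr>g+60)&(rr>b+60)
red[:40]=0;red[100:]=0;red[:,:230]=0;red[:,320:]=0
reg=np.argwhere(red)[:,::-1];print('red box',reg.min(0),reg.max(0))
hull=cv2.convexHull(reg.astype(np.int32));R=cv2.minAreaRect(np.array([ray(p,q,.065)[:2]*1000 for q in hull[:,0]],np.float32));print('handle rect',R)
gray=(abs(g-b)<18)&(abs(g-rr)<18)
gray[:20]=0;gray[115:]=0;gray[:,:220]=0;gray[:,320:]=0
n,l,s,c=cv2.connectedComponentsWithStats(gray.astype(np.uint8))
for i in range(1,n):
    if s[i,4]>100: print(s[i]); pts=np.argwhere(l==i)[:,::-1]; W=np.array([ray(p,q,.009)[:2]*1000 for q in pts],np.float32); print(cv2.minAreaRect(W),W.mean(0))
s=r.read_state();print(s['ee_pos'],Ro.from_quat(s['eef_rot']).as_matrix().round(3))
c=cv2.resize(cv2.imread('pics/w2.png')[20:125,215:325],None,fx=5.5,fy=5.5,interpolation=cv2.INTER_CUBIC);cv2.imwrite('pics/crop3.png',c)
E
```

```text
clip back [ 0.51759246 -0.1305574 ] [ 0.51951558 -0.16384788] [ 0.51855402 -0.14720264] len 0.03334598215716161 yaw 0.05770374524801736
red box [249  52] [278  82]
handle rect ((537.835693359375, 247.9251708984375), (25.542055130004883, 21.22504997253418), 30.585712432861328)
[ 226   30   85   80 2333]
((538.828125, 250.7379913330078), (82.3804931640625, 51.292724609375), 30.617464065551758) [534.81415 246.81866]
[253  56  21  20 233]
((533.4370727539062, 256.0074462890625), (19.801254272460938, 13.654253959655762), 29.941545486450195) [533.6742  256.16382]
[260  98  60  17 533]
((564.7415771484375, 214.39144897460938), (68.25553131103516, 17.578214645385742), 1.9770642518997192) [575.51447 211.75455]
[0.56262029 0.12881614 0.26247072] [[-0.034  0.999 -0.003]
 [ 0.999  0.034  0.011]
 [ 0.011 -0.002 -1.   ]]
```

View pics/crop3.png

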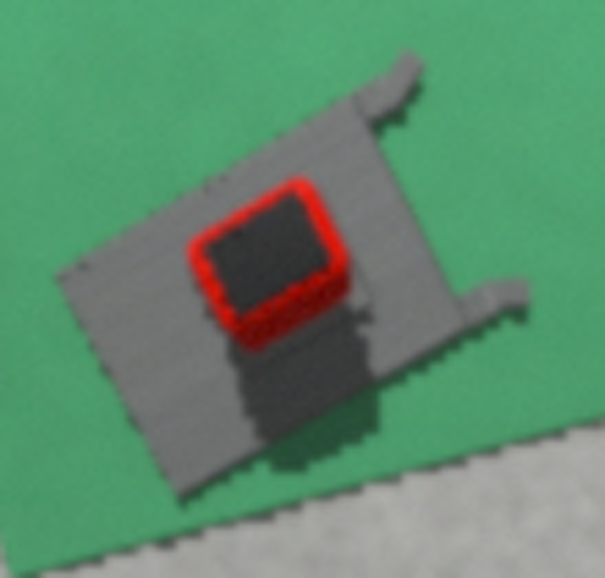

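Fork: yaw about 30.6°, handle at (0.5365, 0.2495). Clip: back centre (0.5186, -0.1472), yaw about 0.058. Pin: about (0.604, -0.1465). Arm: yaw -0.022. Now moving above the fork.

```bash
python3 -m inch '{"translation":[[-0.05,0.2,0],[-0.1,0.4,-0.1],[-0.15,0.6,-0.2],[-0.2,0.8,-0.3],[-0.26,1,-0.4],[-0.26,1,-0.5],[-0.26,1,-0.6],[-0.26,1,-0.6],[-0.26,1,-0.6]],"rot":[[0,0,-0.13],[0,0,-0.26],[0,0,-0.39],[0,0,-0.52],[0,0,-0.65],[0,0,-0.78],[0,0,-0.9],[0,0,-0.9],[0,0,-0.9]],"jaw":[87,87,87,87,87,87,87,87,87]}'
python3 - <<'E'
from h import *
s=r.read_state();R=Ro.from_quat(s['eef_rot']).as_matrix()
print((np.array([.5365,.2495,.13])-s['ee_pos'])*10)
a=np.deg2rad(30.6-90); T=np.array([[-np.sin(a),np.cos(a),0],[np.cos(a),np.sin(a),0],[0,0,-1]]).T
print(s['ee_pos'],Ro.from_matrix(T@R.T).as_rotvec()/np.deg2rad(60),T)
E
```

```text
time: 2.95
ee_pos: [0.5366, 0.2287, 0.2026]
eef_rot: [0.945, 0.327, 0.005, -0.003]
ft_force: [0.4, 0.5, 0.1]
width: 0.087
[-0.00094319  0.20835163 -0.72626083]
[0.53659432 0.22866484 0.20262608] [-0.00767172  0.00752605 -0.12647954] [[ 0.86074203  0.50904142  0.        ]
 [ 0.50904142 -0.86074203  0.        ]
 [ 0.          0.         -1.        ]]
```

```bash
python3 -m inch '{"translation":[[0,0.21,-0.2],[0,0.21,-0.5],[0,0.21,-0.8],[0,0.21,-0.9],[0,0.21,-0.9],[0,0.21,-0.9]],"rot":[[0,0,-0.1],[-0.008,0.008,-0.126],[-0.008,0.008,-0.126],[-0.008,0.008,-0.126],[-0.008,0.008,-0.126],[-0.008,0.008,-0.126]],"jaw":[87,87,60,50,50,50]}'
python3 - <<'E'
from h import *
im,p=cam('side');print('handle proj side',proj(p,[.5365,.2495,.06]))
s=r.read_state();print(s['ee_pos'])
u,v=proj(p,[.5365,.2495,.06]).astype(int)
c=cv2.resize(im[v-45:v+45,u-60:u+60],None,fx=5,fy=5,interpolation=cv2.INTER_CUBIC);cv2.imwrite('pics/s3.png',c)
E
```

```text
time: 3.55
ee_pos: [0.5375, 0.2499, 0.1143]
eef_rot: [0.964, 0.265, 0.001, -0.0]
ft_force: [0.2, 0.5, 0.2]
width: 0.0628
handle proj side [277.44574843 166.38781001]
[0.53766418 0.24997474 0.11460531]
```

View pics/s3.png

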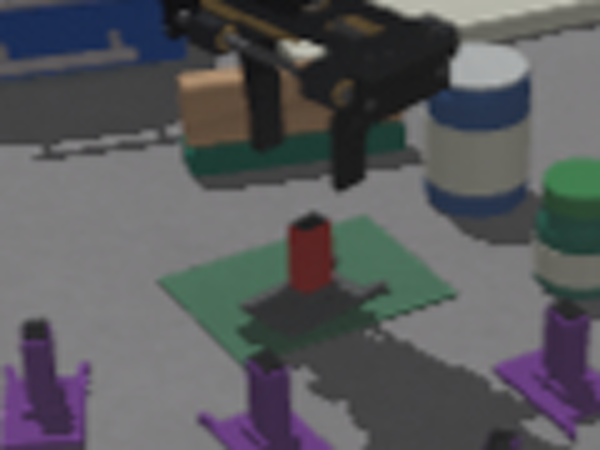

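The fingers straddle the red handle. Now I'll triangulate the handle top from the scene and side views to check its position.

```bash
python3 - <<'E'
import pickle
from h import *
P=pickle.load(open('P0.pkl','rb'))
print('scene',ray(P['scene'],(387,223),.065))
si=cv2.imread('pics/side0.png').astype(int)
red=(si[...,2]>si[...,1]+60)&(si[...,2]>si[...,0]+60);red[:130]=0;red[200:]=0;red[:,:250]=0;red[:,310:]=0
q=np.argwhere(red)[:,::-1];print(q.min(0),q.max(0),q.mean(0),ray(P['side'],q.mean(0),.04))
P2=pickle.load(open('P2.pkl','rb'));print('wrist',ray(P2,(263.7,65.8),.065))
for n,z in [((226.3,70.9),.006),((248.1,110.4),.006),((280.5,38.2),.009),((299.5,77.8),.009)]: print('blade',ray(P2,n,z+.0015))
E
```

```text
scene [0.54006718 0.24891939 0.065     ]
[275 165] [282 168] [277.71428571 166.57142857] [0.54392025 0.28127443 0.04      ]
wrist [0.53765759 0.24962831 0.065     ]
blade [0.49234072 0.24965192 0.0075    ]
blade [0.51700335 0.20794966 0.0075    ]
blade [0.55213361 0.28443996 0.0105    ]
blade [0.5746819  0.24497578 0.0105    ]
```

```bash
python3 -m inch '{"translation":[[0,0,-0.3],[0,0,-0.6],[0,0,-0.8],[0.005,0,-0.875],[0.005,0,-0.875],[0.005,0,-0.875],[0.005,0,-0.875],[0.005,0,-0.875],[0.005,0,-0.875],[0.005,0,-0.875],[0.005,0,-0.875],[0.005,0,-0.875]],"rot":[[0,0,0],[0,0,0],[0,0,0],[0,0,0],[0,0,0],[0,0,0],[0,0,0],[0,0,0],[0,0,0],[0,0,0],[0,0,0],[0,0,0]],"jaw":[50,50,50,50,50,0,0,0,0,0,0,0]}' 40
python3 -c "
from h import *
s=r.read_state();print(s['ee_pos'],s['width'],s['ft_force'])"
```

```text
time: 4.8
ee_pos: [0.5383, 0.2501, 0.0275]
eef_rot: [0.964, 0.264, 0.001, -0.0]
ft_force: [-1.0, -0.9, 3.5]
width: 0.0177
[0.53830888 0.25007555 0.0274647 ] 0.01770852888768343 [-0.99893217 -0.85389611  3.53990753]
```

Gripped at 17.7 mm, matching the 18 mm handle. Now lifting and carrying it.

```bash
python3 -m inch '{"translation":[[0,0,0.05],[0,0,0.2],[0,0,0.5],[0,-0.1,0.8],[0,-0.3,1],[-0.05,-0.6,1],[-0.1,-0.9,1],[-0.1,-1,1],[-0.1,-1,1],[-0.1,-1,1]],"rot":[[0,0,0],[0,0,0],[0,0,0],[0,0,0],[0,0,-0.1],[0,0,-0.2],[0,0,-0.3],[0,0,-0.4],[0,0,-0.5],[0,0,-0.5]],"jaw":[0,0,0,0,0,0,0,0,0,0]}' && python3 -m inch '{"translation":[[0,-0.3,0],[0,-0.6,0],[0,-0.9,0],[0,-1,0],[0,-1,0]],"rot":[[0,0,0],[0,0,0],[0,0,0],[0,0,0],[0,0,0]],"jaw":[0,0,0,0,0]}' && python3 -m inch '{"translation":[[-0.1,-0.3,0],[-0.3,-0.6,0],[-0.5,-0.9,0],[-0.6,-1,0],[-0.6,-1,0],[-0.6,-1,0]],"rot":[[0,0,0],[0,0,0],[0,0,0],[0,0,0],[0,0,0],[0,0,0]],"jaw":[0,0,0,0,0,0]}'
cat > t.py <<'E'
from h import *
import sys
x,y,z,yaw=map(float,sys.argv[1:])
s=r.read_state();R=Ro.from_quat(s['eef_rot']).as_matrix();a=yaw-np.pi/2
T=np.array([[-np.sin(a),np.cos(a),0],[np.cos(a),np.sin(a),0],[0,0,-1]]).T
print('pos',s['ee_pos'].round(4),'f',s['ft_force'].round(1),'w',s['width'])
print('shift',((np.array([x,y,z])-s['ee_pos'])*10).round(3),'rot',(Ro.from_matrix(T@R.T).as_rotvec()/np.deg2rad(60)).round(4))
E
python3 t.py .463 -.147 .1 0.01
```

```text
time: 5.8
ee_pos: [0.5284, 0.1498, 0.1285]
eef_rot: [1.0, 0.005, 0.002, -0.0]
ft_force: [-0.0, -0.1, -1.2]
width: 0.0178
time: 6.3
ee_pos: [0.5286, 0.0487, 0.129]
eef_rot: [1.0, 0.005, 0.002, -0.0]
ft_force: [-0.3, 1.3, -1.6]
width: 0.0174
time: 6.9
ee_pos: [0.4694, -0.0495, 0.1294]
eef_rot: [1.0, 0.006, 0.002, -0.0]
ft_force: [-0.6, -0.1, -0.8]
width: 0.018
pos [ 0.4694 -0.0495  0.1294] f [-0.6 -0.1 -0.8] w 0.017989931003793407
shift [-0.064 -0.975 -0.294] rot [-0.0008  0.0047 -0.0018]
```

```bash
python3 -m inch '{"translation":[[-0.06,-0.3,0],[-0.06,-0.6,0],[-0.06,-0.9,0],[-0.06,-0.975,-0.2],[-0.06,-0.975,-0.4],[-0.06,-0.975,-0.45],[-0.06,-0.975,-0.45],[-0.06,-0.975,-0.45]],"rot":[[0,0,0],[0,0,0],[0,0.004,0],[0,0.004,0],[0,0.004,0],[0,0.004,0],[0,0.004,0],[0,0.004,0]],"jaw":[0,0,0,0,0,0,0,0]}'; python3 t.py .463 -.147 .0645 0.0
python3 - <<'E'
from h import *
import pickle
im,p=cam('wrist');sc,ps=cam('scene');pickle.dump((p,ps),open('P4.pkl','wb'))
cv2.imwrite('pics/w4.png',im);cv2.imwrite('pics/sc4.png',sc)
a=cv2.resize(sc[180:270,185:265],None,fx=4.6,fy=4.6,interpolation=cv2.INTER_CUBIC)
cv2.imwrite('pics/j4.png',np.hstack([im[:414,60:490],a])[:600,:800])
E
```

```text
time: 7.7
ee_pos: [0.4644, -0.1461, 0.0851]
eef_rot: [1.0, 0.007, 0.001, -0.0]
ft_force: [-0.5, -0.4, -1.0]
width: 0.0177
pos [ 0.4644 -0.1461  0.0851] f [-0.5 -0.4 -1. ] w 0.017744558376420888
shift [-0.014 -0.009 -0.206] rot [-0.0007  0.0015 -0.0131]
```

View pics/j4.png

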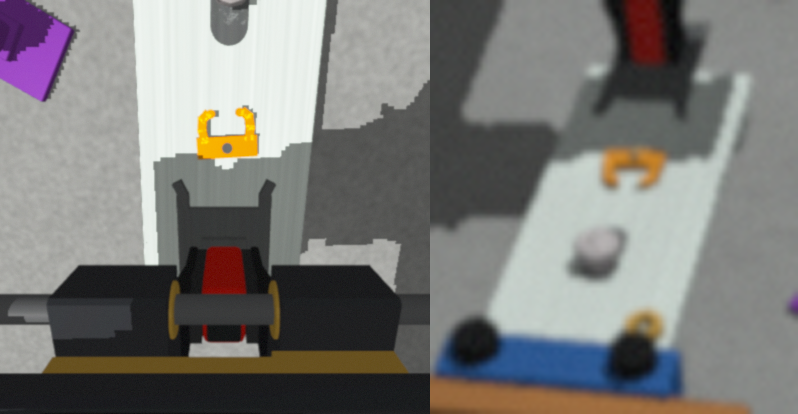

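The fork hangs level with its prong tips at (240,184) and (328,184) in the wrist frame. The clip is ahead with back corners (258,159) and (319,155), and the slot centre is at column 289. Computing the lateral errors.

```bash
python3 - <<'E'
from h import *
import pickle
p,ps=pickle.load(open('P4.pkl','rb')); im=cv2.imread('pics/w4.png')
a,b=ray(p,(240,184),.066),ray(p,(328,184),.066);print('prongs',a,b,(a+b)/2)
f1,f2=ray(p,(250,206),.066),ray(p,(318,208),.066);print('pocket',(f1+f2)/2, 'yaw',np.arctan2(f1[0]-f2[0],f2[1]-f1[1]), f1,f2)
c,d=ray(p,(258,159),.045),ray(p,(319,155),.045);print('clip back',c,d,(c+d)/2,'w',np.linalg.norm(c-d),'yaw',np.arctan2((c-d)[1],(c-d)[0])-np.pi/2)
hsv=cv2.cvtColor(im,cv2.COLOR_BGR2HSV)
m=((hsv[...,0]>10)&(hsv[...,0]<32)&(hsv[...,1]>130)&(hsv[...,2]>100));m[165:]=0
q=np.argwhere(m)[:,::-1];W=np.array([ray(p,u,.045)[:2]*1000 for u in q],np.float32);print(W.min(0),W.max(0),cv2.minAreaRect(W))
print('slot ctr near end',ray(p,(289,45),.04),ray(p,(289,25),.04))
print('edges at row 60,130',[ray(p,u,.04).round(4) for u in [(195,60),(386,60)]])
pi=ray(ps,(185+170/4.6*1,180+240/4.6),.057);print('pin scene',pi)
E
```

```text
prongs [ 0.50574217 -0.12305066  0.066     ] [ 0.50636739 -0.16832933  0.066     ] [ 0.50605478 -0.14568999  0.066     ]
pocket [ 0.49371582 -0.14587689  0.066     ] yaw 3.1248831039635863 [ 0.49401435 -0.128013    0.066     ] [ 0.4934173  -0.16374079  0.066     ]
clip back [ 0.51563169 -0.13082862  0.045     ] [ 0.51835596 -0.16524161  0.045     ] [ 0.51699383 -0.14803511  0.045     ] w 0.034520656314245717 yaw 0.07899928532085942
[ 516.19696 -164.06708] [ 544.1262  -130.28986] ((530.0958862304688, -146.38955688476562), (26.420902252197266, 33.961090087890625), 4.588716506958008)
slot ctr near end [ 0.5753628  -0.14736663  0.04      ] [ 0.58483274 -0.1471963   0.04      ]
edges at row 60,130 [array([ 0.5674, -0.0972,  0.04  ]), array([ 0.5687, -0.1994,  0.04  ])]
pin scene [ 0.6042026  -0.14472217  0.057     ]
```

```bash
python3 -m inch '{"translation":[[0,0.01,-0.1],[0,0.015,-0.17],[0,0.015,-0.19],[0,0.015,-0.2],[0,0.015,-0.2],[0,0.015,-0.2]],"rot":[[0,0,-0.02],[0,0.001,-0.032],[0,0.001,-0.032],[0,0.001,-0.032],[0,0.001,-0.032],[0,0.001,-0.032]],"jaw":[0,0,0,0,0,0]}'; python3 t.py .463 -.1445 .0645 -0.02; python3 -m inch '{"translation":[[0,0,-0.005],[0,0,-0.01],[0,0,-0.01]],"rot":[[0,0,0],[0,0,0],[0,0,0]],"jaw":[0,0,0]}';python3 t.py .463 -.1445 .0645 -0.02
```

```text
time: 8.4
ee_pos: [0.4644, -0.1451, 0.0655]
eef_rot: [1.0, -0.01, 0.001, -0.0]
ft_force: [0.2, -0.2, -2.0]
width: 0.0177
pos [ 0.4644 -0.1451  0.0655] f [ 0.2 -0.2 -2. ] w 0.017719440469194964
shift [-0.014  0.006 -0.01 ] rot [-0.0005  0.0014  0.0006]
time: 8.7
ee_pos: [0.4644, -0.1452, 0.0645]
eef_rot: [1.0, -0.01, 0.001, -0.0]
ft_force: [-0.6, -0.1, -1.1]
width: 0.0176
pos [ 0.4644 -0.1452  0.0645] f [-0.6 -0.1 -1.1] w 0.017585230011772656
shift [-0.014  0.007 -0.   ] rot [-0.0005  0.0015  0.0006]
```

```bash
for i in 1 2; do python3 -m inch '{"translation":[[0,0.005,-0.005],[0,0.005,-0.005]],"rot":[[0,0,0],[0,0,0]],"jaw":[0,0]}' | grep -E "pos|force"; done
```

```text
ee_pos: [0.4647, -0.1449, 0.0644]
ft_force: [-1.4, -0.5, 3.9]
ee_pos: [0.4649, -0.1448, 0.0644]
ft_force: [-2.0, -1.4, 6.0]
```

The fork touches the face at z = 0.0644. I'll lift a hair and advance to pick up the clip.

```bash
python3 -m inch '{"translation":[[0,0,0.005],[0.05,0,0.006],[0.1,-0.001,0.006],[0.15,-0.002,0.006],[0.2,-0.003,0.006],[0.25,-0.004,0.006],[0.3,-0.005,0.006],[0.35,-0.006,0.006],[0.4,-0.007,0.006],[0.45,-0.008,0.006],[0.5,-0.009,0.006],[0.5,-0.009,0.006]],"rot":[[0,0,0],[0,0,0],[0,0,0],[0,0,0],[0,0,0],[0,0,0],[0,0,0],[0,0,0],[0,0,0],[0,0,0],[0,0,0],[0,0,0]],"jaw":[0,0,0,0,0,0,0,0,0,0,0,0]}'; python3 t.py .525 -.1458 .0647 -0.02
python3 - <<'E'
from h import *
import pickle
im,p=cam('wrist');sc,ps=cam('scene');pickle.dump((p,ps),open('P5.pkl','wb'))
cv2.imwrite('pics/w5.png',im);cv2.imwrite('pics/sc5.png',sc)
a=cv2.resize(sc[190:260,190:260],None,fx=5,fy=5,interpolation=cv2.INTER_CUBIC)
b=cv2.resize(im[30:240,200:380],None,fx=2.4,fy=2.4,interpolation=cv2.INTER_CUBIC)
a=cv2.copyMakeBorder(a,0,b.shape[0]-a.shape[0],0,0,cv2.BORDER_CONSTANT)
cv2.imwrite('pics/j5.png',np.hstack([b,a])[:600,:800])
E
```

```text
time: 10.3
ee_pos: [0.5156, -0.1456, 0.065]
eef_rot: [1.0, -0.01, 0.002, 0.0]
ft_force: [0.6, 0.5, -0.9]
width: 0.0176
pos [ 0.5156 -0.1456  0.065 ] f [ 0.6  0.5 -0.9] w 0.017643682106840853
shift [ 0.094 -0.002 -0.003] rot [0.0002 0.003  0.0009]
```

View pics/j5.png

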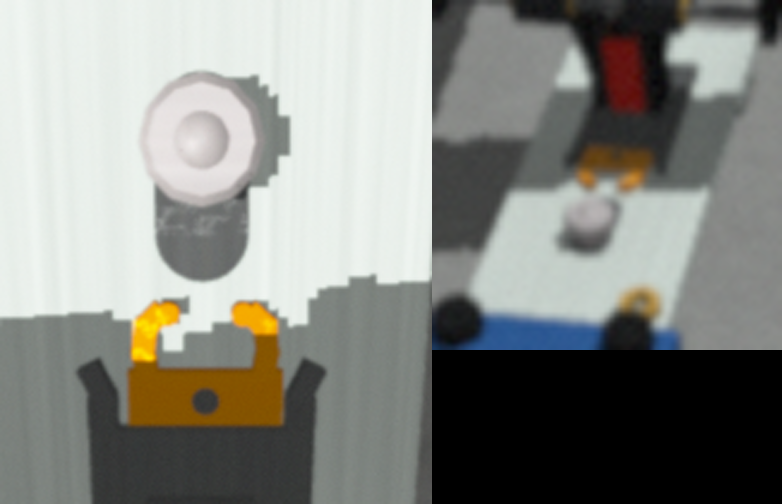

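The clip sits squarely in the fork and lines up with the slot and pin: clip hole at column 205, slot at 202 (crop). Measuring the gap.

```bash
python3 - <<'E'
from h import *
import pickle
p,ps=pickle.load(open('P5.pkl','rb'))
g=lambda u,v,z: ray(p,(u/2.4+200,v/2.4+30),z)
print('pin',g(201,138,.057),'back',g(205,425,.045),'slot end',g(202,281,.04),'hole',g(205,402,.045))
e1=g(0,140,.04)
print('tips',g(178,305,.045),g(237,305,.045))
E
```

```text
pin [ 0.60341016 -0.14751279  0.057     ] back [ 0.54461502 -0.14713735  0.045     ] slot end [ 0.57541088 -0.14712008  0.04      ] hole [ 0.54984361 -0.14724061  0.045     ]
tips [ 0.57106928 -0.14197238  0.045     ] [ 0.57080716 -0.15439479  0.045     ]
```

```bash
cat > chk.py <<'E'
import sys
from bench import r
s=r.read_state();f=s['ft_force'];print(round(s['time'],2),s['ee_pos'].round(4),f.round(1),round(s['width'],4))
sys.exit(0 if f[0]>-float(sys.argv[1]) else 1)
E
python3 -m inch '{"translation":[[0.04,0,0],[0.08,0,0],[0.12,0,0],[0.16,0,0],[0.2,0,0],[0.24,0,0],[0.24,0,0],[0.24,0,0]],"rot":[[0,0,0],[0,0,0],[0,0,0],[0,0,0],[0,0,0],[0,0,0],[0,0,0],[0,0,0]],"jaw":[0,0,0,0,0,0,0,0]}' >/dev/null; python3 chk.py 4 && python3 -m inch '{"translation":[[0.01,0,0],[0.02,0,0],[0.02,0,0]],"rot":[[0,0,0],[0,0,0],[0,0,0]],"jaw":[0,0,0]}' >/dev/null; python3 chk.py 4 && python3 -m inch '{"translation":[[0.01,0,0],[0.02,0,0],[0.02,0,0]],"rot":[[0,0,0],[0,0,0],[0,0,0]],"jaw":[0,0,0]}' >/dev/null; python3 chk.py 4 && python3 -m inch '{"translation":[[0.01,0,0],[0.02,0,0],[0.02,0,0]],"rot":[[0,0,0],[0,0,0],[0,0,0]],"jaw":[0,0,0]}' >/dev/null; python3 chk.py 4
```

```text
11.2 [ 0.5388 -0.1457  0.0648] [ 0.1  1.1 -1.4] 0.0178
11.5 [ 0.5409 -0.1457  0.0648] [ 0.1  0.1 -0.2] 0.0178
11.8 [ 0.5431 -0.1457  0.0649] [-0.2 -0.4 -1.6] 0.0179
12.1 [ 0.5449 -0.1457  0.0648] [-1.6 -0.3 -1.2] 0.0177
```

Contact has begun (-1.6 N, probably the pin sliding). I'll continue in small steps with a force stop.

```bash
m='x'; python3 -m inch '{"translation":[[0.01,0,0],[0.02,0,0],[0.02,0,0]],"rot":[[0,0,0],[0,0,0],[0,0,0]],"jaw":[0,0,0]}' >/dev/null; python3 chk.py 4 && python3 -m inch '{"translation":[[0.01,0,0],[0.02,0,0],[0.02,0,0]],"rot":[[0,0,0],[0,0,0],[0,0,0]],"jaw":[0,0,0]}' >/dev/null; python3 chk.py 4 && python3 -m inch '{"translation":[[0.01,0,0],[0.02,0,0],[0.02,0,0]],"rot":[[0,0,0],[0,0,0],[0,0,0]],"jaw":[0,0,0]}' >/dev/null; python3 chk.py 4 && python3 -m inch '{"translation":[[0.01,0,0],[0.02,0,0],[0.02,0,0]],"rot":[[0,0,0],[0,0,0],[0,0,0]],"jaw":[0,0,0]}' >/dev/null; python3 chk.py 4
```

```text
12.4 [ 0.547  -0.1457  0.0647] [-1.2 -0.6 -1.7] 0.0178
12.7 [ 0.5488 -0.1457  0.0646] [-3.3 -0.5 -0.5] 0.0179
13.0 [ 0.55   -0.1458  0.0645] [-7.1  0.2  2.9] 0.0177
13.0 [ 0.55   -0.1458  0.0645] [-7.1  0.2  2.9] 0.0177
```

```bash
python3 -m inch '{"translation":[[0.005,0,0.003],[0.01,0,0.003]],"rot":[[0,0,0],[0,0,0]],"jaw":[0,0]}' >/dev/null; python3 chk.py 9 && python3 -m inch '{"translation":[[0.005,0,0],[0.01,0,0.002]],"rot":[[0,0,0],[0,0,0]],"jaw":[0,0]}' >/dev/null; python3 chk.py 9
```

```text
13.2 [ 0.5503 -0.1458  0.0646] [-7.3  0.3  1.8] 0.0176
13.4 [ 0.5505 -0.1458  0.0647] [-6.6  1.5  2. ] 0.0176
```

Force holds near 7 N with little motion. I'll measure the pin and clip numerically by template before pushing further.

```bash
cat > mm.py <<'E'
from h import *
import pickle
p5,_=pickle.load(open('P5.pkl','rb')); w5=cv2.imread('pics/w5.png')
im,p=cam('wrist');s=r.read_state()
import time;fn='pics/m%d.png'%int(s['time']*100);cv2.imwrite(fn,im)
for nm,(u,v),h,z in [('pin',(283,88),20,.057),('hole',(285.4,197.5),6,.045),('jaws',(285,168),14,.045)]:
    u0,v0=int(u),int(v);T=w5[v0-h:v0+h+1,u0-(h if h!=14 else 34):u0+(h if h!=14 else 34)+1]
    M=cv2.matchTemplate(im[:260],T,cv2.TM_CCOEFF_NORMED);_,mx,_,l=cv2.minMaxLoc(M)
    c=np.array([l[0]+T.shape[1]//2,l[1]+T.shape[0]//2])
    print(nm,round(mx,2),c,'d mm',((ray(p,c,z)-ray(p5,(u0,v0),z))*1000).round(1))
print('tcp d',((s['ee_pos'][:2]-[.5156,-.1456])*1000).round(1),fn)
E
python3 mm.py
```

```text
pin 0.62 [284 156] d mm [ 4.9 -0.1  0. ]
hole 0.95 [284 199] d mm [33.9  0.3  0. ]
jaws 0.58 [284 168] d mm [34.9  0.3  0. ]
tcp d [35.  -0.2] pics/m1345.png
```

The pin slid about 5 mm and the clip origin is about 9 mm short, just below the snap peak. A slightly larger step is needed.

```bash
python3 -m inch '{"translation":[[0.008,0,0.002],[0.014,0,0.002],[0.014,0,0.002]],"rot":[[0,0,0],[0,0,0],[0,0,0]],"jaw":[0,0,0]}' >/dev/null; python3 chk.py 12 && python3 -m inch '{"translation":[[0.008,0,0.002],[0.014,0,0.002],[0.014,0,0.002]],"rot":[[0,0,0],[0,0,0],[0,0,0]],"jaw":[0,0,0]}' >/dev/null; python3 chk.py 12
```

```text
13.75 [ 0.5514 -0.1458  0.0647] [-5.   0.5  0.2] 0.0177
14.05 [ 0.5522 -0.1458  0.0648] [-5.   0.3  0.7] 0.018
```

```bash
python3 -m inch '{"translation":[[0.008,0,0],[0.014,0,0],[0.014,0,0]],"rot":[[0,0,0],[0,0,0],[0,0,0]],"jaw":[0,0,0]}' >/dev/null; python3 chk.py 12 && python3 -m inch '{"translation":[[0.008,0,0],[0.014,0,0],[0.014,0,0]],"rot":[[0,0,0],[0,0,0],[0,0,0]],"jaw":[0,0,0]}' >/dev/null; python3 chk.py 12; python3 mm.py
```

```text
14.35 [ 0.5531 -0.1458  0.0648] [-6.8  0.8  2.2] 0.0181
14.65 [ 0.5546 -0.1458  0.0649] [-2.5 -0.6 -1.6] 0.0178
pin 0.55 [465  62] d mm [ 47.7 -79.    0. ]
hole 0.95 [284 198] d mm [38.4  0.3  0. ]
jaws 0.54 [284 167] d mm [39.4  0.2  0. ]
tcp d [39.2 -0.3] pics/m1470.png
```

The force fell to -2.5 N, so it's past the peak. Continuing gently.

```bash
python3 -m inch '{"translation":[[0.005,0,0],[0.01,0,0]],"rot":[[0,0,0],[0,0,0]],"jaw":[0,0]}' >/dev/null; python3 chk.py 5 && python3 -m inch '{"translation":[[0.005,0,0],[0.01,0,0]],"rot":[[0,0,0],[0,0,0]],"jaw":[0,0]}' >/dev/null; python3 chk.py 5; python3 mm.py
python3 - <<'E'
from h import *
im,p=cam('wrist');sc,_=cam('scene')
b=cv2.resize(im[90:240,200:380],None,fx=3,fy=3,interpolation=cv2.INTER_CUBIC);a=cv2.resize(sc[205:255,200:250],None,fx=5,fy=5,interpolation=cv2.INTER_CUBIC)
a=cv2.copyMakeBorder(a,0,b.shape[0]-a.shape[0],0,0,cv2.BORDER_CONSTANT);cv2.imwrite('pics/j6.png',np.hstack([b,a]))
E
```

```text
14.9 [ 0.5563 -0.1458  0.065 ] [-0.7  0.3 -1.4] 0.0178
15.1 [ 0.5578 -0.1458  0.0651] [ 0.4 -0.  -1.1] 0.0178
pin 0.55 [461  67] d mm [ 49.  -77.6   0. ]
hole 0.59 [285 199] d mm [41.  -0.2  0. ]
jaws 0.57 [284 167] d mm [42.6  0.3  0. ]
tcp d [42.2 -0.2] pics/m1515.png
```

View pics/j6.png

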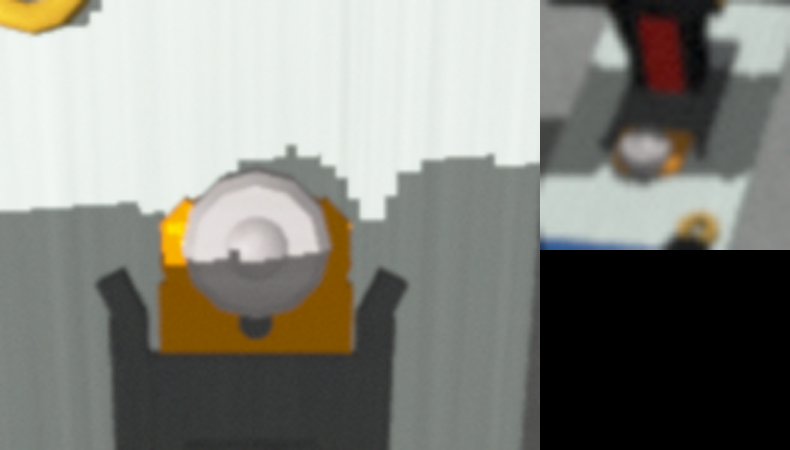

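```bash
python3 - <<'E'
from h import *
im,p=cam('wrist')
b=ray(p,(285,90+352/3),.045);h=ray(p,(200+256/3,90+244/3),.057);print('back',b,'pin head',h,'dist mm',(h-b)*1000)
for v in (171,317): print(ray(p,(285,90+v/3),.057))
E
python3 chk.py 5
```

```text
back [ 0.58634779 -0.14712528  0.045     ] pin head [ 0.60784743 -0.1477093   0.057     ] dist mm [21.4996395  -0.58401557 12.        ]
[ 0.61928058 -0.14778949  0.057     ]
[ 0.59591242 -0.14730221  0.057     ]
15.3 [ 0.5575 -0.1458  0.0651] [-0.  -0.5 -2. ] 0.0178
```

Force is back to zero and the pin-to-back distance is about 21.5 mm (home = 20). I'll creep until a light, firm contact confirms it has bottomed.

```bash
python3 -m inch '{"translation":[[0.005,0,0],[0.008,0,0]],"rot":[[0,0,0],[0,0,0]],"jaw":[0,0]}' >/dev/null; python3 chk.py 3 && python3 -m inch '{"translation":[[0.003,0,0],[0.006,0,0]],"rot":[[0,0,0],[0,0,0]],"jaw":[0,0]}' >/dev/null; python3 chk.py 3 && python3 -m inch '{"translation":[[0.003,0,0],[0.006,0,0]],"rot":[[0,0,0],[0,0,0]],"jaw":[0,0]}' >/dev/null; python3 chk.py 3&& python3 -m inch '{"translation":[[0.003,0,0],[0.006,0,0]],"rot":[[0,0,0],[0,0,0]],"jaw":[0,0]}' >/dev/null; python3 chk.py 3
```

```text
15.5 [ 0.5584 -0.1458  0.0651] [-0.6  1.9 -1.4] 0.018
15.7 [ 0.559  -0.1458  0.0651] [-0.4  0.2 -1.6] 0.0176
15.9 [ 0.5595 -0.1458  0.0651] [-1.6  0.7 -1.9] 0.0177
16.1 [ 0.5595 -0.1458  0.0649] [-3.8 -0.4  0.1] 0.0174
```

It bottomed at TCP x = 0.5595: -3.8 N with no motion, clip origin 0.6085 against pin 0.608. Backing straight out, then checking.

```bash
python3 -m inch '{"translation":[[-0.02,0,0.003],[-0.06,0,0.005],[-0.1,0,0.005],[-0.15,0.002,0.005],[-0.2,0.004,0.005],[-0.3,0.006,0.005],[-0.4,0.008,0.01],[-0.4,0.008,0.01],[-0.4,0.008,0.01]],"rot":[[0,0,0],[0,0,0],[0,0,0],[0,0,0],[0,0,0],[0,0,0],[0,0,0],[0,0,0],[0,0,0]],"jaw":[0,0,0,0,0,0,0,0,0]}' ; python3 - <<'E'
from h import *
import pickle
im,p=cam('wrist');cv2.imwrite('pics/w7.png',im);pickle.dump(p,open('P7.pkl','wb'))
hsv=cv2.cvtColor(im,cv2.COLOR_BGR2HSV)
m=((hsv[...,0]>10)&(hsv[...,0]<32)&(hsv[...,1]>130)&(hsv[...,2]>60)).astype(np.uint8);m[200:]=0
n,l,s,c=cv2.connectedComponentsWithStats(m)
for i in range(1,n):
    if s[i,4]>40:
        W=np.array([ray(p,u,.045)[:2]*1000 for u in np.argwhere(l==i)[:,::-1]],np.float32);print(s[i],W.min(0),W.max(0),cv2.minAreaRect(W))
g=cv2.resize(im[0:200,190:380],None,fx=3,fy=3,interpolation=cv2.INTER_CUBIC)
cv2.imwrite('pics/j7.png',g)
E
```

```text
time: 17.0
ee_pos: [0.5195, -0.1451, 0.0661]
eef_rot: [1.0, -0.011, -0.003, -0.0]
ft_force: [0.0, 0.4, -1.8]
width: 0.0178
[187   0  38  13 347] [ 640.50507  -121.258545] [ 645.4524   -104.775314] ((642.8986206054688, -112.96276092529297), (16.4875545501709, 4.7312912940979), 88.68777465820312)
[ 251   74   69   58 1829] [ 587.3086 -164.026 ] [ 614.07007 -130.40822] ((600.6602172851562, -147.458984375), (33.56123352050781, 26.29490089416504), 88.70944213867188)
```

View pics/j7.png

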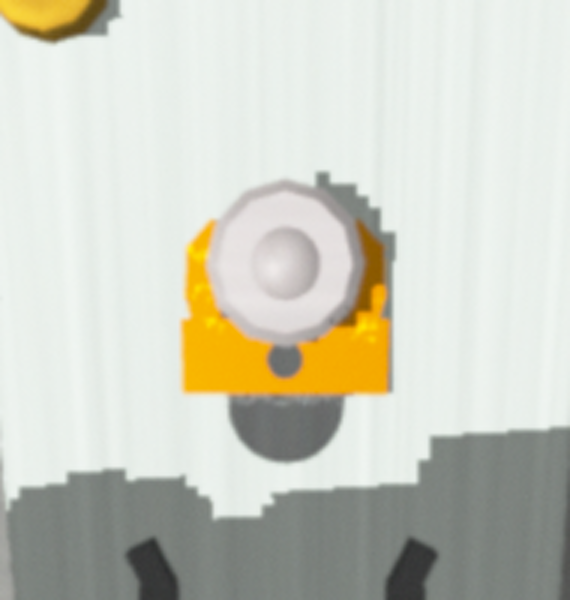

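The clip is on the pin under its head, square, and the spacer is untouched. I'll check the numbers, then carry the fork back.

```bash
python3 - <<'E'
from h import *
import pickle
p=pickle.load(open('P7.pkl','rb'))
print('pin head',ray(p,(190+286/3,261/3),.057),ray(p,(190+286/3,183/3),.057),ray(p,(190+286/3,342/3),.057),'back',ray(p,(285,392/3),.045))
E
python3 -m inch '{"translation":[[-0.1,0,0.1],[-0.2,0,0.3],[-0.2,0,0.6],[-0.2,0,0.7],[-0.1,0.3,0.75],[0,0.6,0.75],[0.1,0.9,0.75],[0.1,1,0.75],[0.1,1,0.75]],"rot":[[0,0,0],[0,0,0],[0,0,0],[0,0,0],[0,0,0.1],[0,0,0.2],[0,0,0.3],[0,0,0.4],[0,0,0.4]],"jaw":[0,0,0,0,0,0,0,0,0]}' && python3 -m inch '{"translation":[[0,0.3,0],[0,0.6,0],[0,0.9,0],[0,1,0],[0,1,0]],"rot":[[0,0,0],[0,0,0],[0,0,0],[0,0,0],[0,0,0]],"jaw":[0,0,0,0,0]}' && python3 -m inch '{"translation":[[0,0.3,0],[0,0.6,0],[0,0.9,0],[0,1,0],[0,1,0],[0,1,0]],"rot":[[0,0,0],[0,0,0],[0,0,0],[0,0,0],[0,0,0],[0,0,0]],"jaw":[0,0,0,0,0,0]}'; python3 t.py .5383 .2501 .06 0.534
```

```text
pin head [ 0.60746871 -0.14776361  0.057     ] [ 0.61809351 -0.14798553  0.057     ] [ 0.59593611 -0.14752274  0.057     ] back [ 0.58767895 -0.14721645  0.045     ]
time: 17.95
ee_pos: [0.5301, -0.0427, 0.1404]
eef_rot: [0.98, 0.2, -0.003, -0.0]
ft_force: [0.9, -0.7, -1.3]
width: 0.0177
time: 18.45
ee_pos: [0.5301, 0.0578, 0.1401]
eef_rot: [0.98, 0.2, -0.004, -0.0]
ft_force: [-0.7, -0.3, -1.2]
width: 0.0177
time: 19.05
ee_pos: [0.5306, 0.1552, 0.1398]
eef_rot: [0.98, 0.198, -0.004, 0.0]
ft_force: [-0.2, -1.0, -1.6]
width: 0.0179
pos [0.5306 0.1552 0.1398] f [-0.2 -1.  -1.6] w 0.017906024898745713
shift [ 0.077  0.949 -0.798] rot [ 0.0027 -0.0069  0.1292]
```

Pin head to clip back measures 19.8 mm, against 20 when home, so the clip is fully seated. Returning to the mat.

```bash
python3 -m inch '{"translation":[[0.02,0.3,0],[0.05,0.6,0],[0.077,0.85,0],[0.077,0.949,-0.2],[0.077,0.949,-0.5],[0.077,0.949,-0.8],[0.077,0.949,-0.9],[0.077,0.949,-0.95],[0.077,0.949,-0.95]],"rot":[[0,0,0.05],[0,0,0.1],[0.003,-0.007,0.13],[0.003,-0.007,0.13],[0.003,-0.007,0.13],[0.003,-0.007,0.13],[0.003,-0.007,0.13],[0.003,-0.007,0.13],[0.003,-0.007,0.13]],"jaw":[0,0,0,0,0,0,0,0,0]}'; python3 t.py .5383 .2501 .0285 0.534
```

```text
time: 19.95
ee_pos: [0.5388, 0.25, 0.0453]
eef_rot: [0.965, 0.264, 0.0, -0.0]
ft_force: [0.4, 1.4, -0.0]
width: 0.0176
pos [0.5388 0.25   0.0453] f [ 0.4  1.4 -0. ] w 0.017602549644856566
shift [-0.005  0.001 -0.168] rot [-0.0004  0.0006 -0.0003]
```

```bash
python3 -m inch '{"translation":[[0,0,-0.08],[0,0,-0.14],[0,0,-0.165],[0,0,-0.165],[0,0,-0.165]],"rot":[[0,0,0],[0,0,0],[0,0,0],[0,0,0],[0,0,0]],"jaw":[0,0,0,0,0]}' >/dev/null; python3 chk.py 9; python3 -m inch '{"translation":[[0,0,-0.006],[0,0,-0.012],[0,0,-0.012]],"rot":[[0,0,0],[0,0,0],[0,0,0]],"jaw":[0,0,0]}'
```

```text
20.45 [0.5388 0.2501 0.0289] [ 0.7  0.7 -1.7] 0.0178
time: 20.75
ee_pos: [0.5389, 0.2501, 0.0278]
eef_rot: [0.965, 0.264, 0.001, -0.0]
ft_force: [-1.0, -1.4, -1.8]
width: 0.0177
```

```bash
python3 -m inch '{"translation":[[0,0,-0.004],[0,0,-0.006],[0,0,-0.006]],"rot":[[0,0,0],[0,0,0],[0,0,0]],"jaw":[0,0,0]}' | grep -E "pos|force"; python3 -m inch '{"translation":[[0,0,0],[0,0,0],[0,0,0],[0,0,0],[0,0,0],[0,0,0]],"rot":[[0,0,0],[0,0,0],[0,0,0],[0,0,0],[0,0,0],[0,0,0]],"jaw":[25,35,45,50,50,50]}'; python3 -m inch '{"translation":[[0,0,0.1],[0,0,0.3],[0,0,0.6],[0,0,1],[0,0,1],[0,0,1],[0,0,1]],"rot":[[0,0,0],[0,0,0],[0,0,0],[0,0,0],[0,0,0],[0,0,0],[0,0,0]],"jaw":[50,50,50,50,50,50,50]}'
python3 - <<'E'
from h import *
import pickle
im,p=cam('side');sc,ps=cam('scene');P=pickle.load(open('P0.pkl','rb'))
cv2.imwrite('pics/sc8.png',sc)
a=cv2.resize(sc[185:275,345:425],None,fx=4,fy=4,interpolation=cv2.INTER_CUBIC)
b=cv2.resize(sc[185:275,185:275],None,fx=4,fy=4,interpolation=cv2.INTER_CUBIC)
cv2.imwrite('pics/j8.png',np.hstack([a,b]))
s0=cv2.imread('pics/scene0.png');d=cv2.absdiff(s0,sc)[185:275,345:425].max(2);print('changed px fork area',(d>40).sum())
E
```

```text
ee_pos: [0.5389, 0.2501, 0.0275]
ft_force: [-3.3, -1.0, 2.8]
time: 21.65
ee_pos: [0.5389, 0.2501, 0.0275]
eef_rot: [0.965, 0.264, 0.001, -0.0]
ft_force: [0.4, -0.6, 0.5]
width: 0.0485
time: 22.35
ee_pos: [0.5384, 0.2499, 0.1269]
eef_rot: [0.965, 0.264, 0.0, -0.0]
ft_force: [-0.5, -0.1, -0.2]
width: 0.05
changed px fork area 1457
```

The picture limit is reached, so I'll check the fork's stance numerically.

```bash
python3 - <<'E'
from h import *
def red(im):
    a=im.astype(int);m=(a[...,2]>a[...,1]+50)&(a[...,2]>a[...,0]+50);m[:205]=0;m[262:]=0;m[:,:365]=0;m[:,410:]=0
    q=np.argwhere(m)[:,::-1];return len(q),q.min(0),q.max(0),q.mean(0).round(1)
print(red(cv2.imread('pics/scene0.png')),red(cv2.imread('pics/sc8.png')))
def yel(im):
    h=cv2.cvtColor(im,cv2.COLOR_BGR2HSV);m=((h[...,0]>8)&(h[...,0]<30)&(h[...,1]>150)&(h[...,2]>60));m[:205]=0;m[254:]=0;m[:,:200]=0;m[:,250:]=0
    n,l,s,c=cv2.connectedComponentsWithStats(m.astype(np.uint8));return s[1:].tolist()
print(yel(cv2.imread('pics/scene0.png')),yel(cv2.imread('pics/sc8.png')))
s=r.read_state();print(s['time'],s['ee_pos'],s['width'],s['ft_force'])
r.close_job()
E
```

```text
(144, array([380, 223]), array([391, 239]), array([385.4, 231.2])) (136, array([380, 223]), array([391, 239]), array([385. , 231.5]))
[[223, 214, 12, 6, 35]] [[225, 232, 4, 8, 16]]
22.45 [0.53828966 0.24978384 0.1264029 ] 0.049907927456353994 [0.45671327 0.51540059 0.01763452]
the job is handed in; nothing more can be done
```

I pushed the clip onto the pin with the red-handled fork until it snapped home. I then stood the fork back on its green mat, released it and handed the job in at 22.5 s.

- **Push:** The pin slid about 5 mm to its stop. The most force I read on the way was about 7 N, at the snap. The force then fell to zero, and I crept forward until it read 3.8 N with no further motion, then stopped.
- **Clip:** After backing the fork out, the distance from pin head to clip back measured 19.8 mm (20 mm when home). The clip sat square under the pin head, and the spacer had not moved.
- **Fork:** In the final scene image the red handle fills the same pixels as at the start, to within half a pixel, so it is upright and in place. The gripper is open and about 100 mm above it.
- **Checks that fell short:**
    - My template tracking of the pin lost it during the last part of the push, so I relied on the force and the later close-up.
    - The reading just before the final creep was 21.5 mm, about 1.5 mm short of home.
    - The last check of the fork was by numbers only, because the picture limit had been reached.

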